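Seat the cuvette in the analyser's push-latch sample chamber

TASK

Press the front part of the analyser's black push-latch cover slowly in to its stop and let go, so that it pops fully open; then push the capped cuvette that stands proud in its holder straight down until it is fully home. Finally push the cover shut and press it down to its stop so that it latches and stays closed on its own. Only push with the fingers: do not pull the cuvette up, and leave the bottle, beaker and vial where they stand.

Things in the scene. Friction and masses are not known exactly. Their poses are not given: they have to be found in the camera images.
- analyser: White bench analyser, a fixed box 320 mm deep (x) x 260 wide (y) x 120 high; origin at the centre of its underside on the bench, x axis from its front (robot side) to its rear. Chamber mouth in its top: x -125 to -15 mm, y -67 to +67, floor 66 mm below the top. Behind x = +65 a hump rises 34 mm above the top.
- cover (a joint): Cover angle, rad: 0 (within 0.01) latched shut, 1.4 fully open, -0.09 pressed in to its stop (8 mm at cover_press, about 5 N if pressed slowly, under 30 mm/s). A damped spring opens it in 1.5 s. Push-push latch: from shut, press in to the stop and let go: it springs open; from open, push down past 0 to the stop and let go: it latches at 0. Too shallow a press changes nothing.
- cover_press (a point): On the cover's outer (top) face, mid-width, 90 mm from the hinge axis, 20 mm from the front edge; moves with the cover. z axis: outward normal; x: from front edge to hinge; y: along the hinge. Cover: black plate 107 x 130 x 12 mm (3 to 110 mm from the hinge). Shut, its outer face is 11 mm above the housing top; open, it stands nearly upright over the hinge, outer face to the rear.
- cover_hinge (a point): Middle of the cover's hinge axis (fixed, along the analyser's y axis, at the height of the housing top, 120 mm above the bench). The cover opens by its front edge rising.
- cuvette (a joint): Height in m by which the cuvette stands proud of its seat: 0 fully home; starts at 0.009 to 0.012. It slides straight up and down, held by friction of about 4 N, and stays where it is left. It must not be pulled up.
- cuvette_top (a point): Centre of the top of the cuvette's white square cap (18 x 18 x 10 mm). The cuvette is upright in a metal holder (34 x 50, 34 mm high) on the chamber floor, hidden until the cover is open; 83 to 88 mm in front of the hinge, at most 30 mm off the chamber's middle in y. Home, the cap top is 98 mm above the bench, 22 mm below the housing top.
- wash_bottle: White wash bottle, diameter 62 mm, 190 mm tall with a bent spout, loose beside the analyser; origin at the centre of its underside. Leave alone.
- beaker: Glass beaker, diameter 70 mm, 80 mm tall, loose beside the analyser; origin at the centre of its underside. Leave alone.
- vial: Amber glass vial with black cap, diameter 28 mm, 55 mm tall, loose near the analyser's front; origin at the centre of its underside. Leave alone.

How it is judged:
On the way, in this order (a step that is already met when the one before it is completed fails the run):
1. the cover has popped open (value of joint cover above 1.2 rad), for 0.2 s.
2. with the cover open, the cuvette is pushed home (value of joint cuvette below 0.002 m and value of joint cover above 0.8 rad), for 0.2 s.
3. the cover is shut (value of joint cover below 0.03 rad), for 0.1 s.
At the end, for the whole second after the job is handed in: The cover stays latched by itself within 0.03 rad of shut and the cuvette is within 2 mm of fully home (value of joint cover between -0.03 and 0.03 rad and value of joint cuvette below 0.002 m); the robot touches nothing.
It fails at once if the cuvette is pulled up in its holder (value of joint cuvette above 0.016 m).
It fails at once if the wash bottle is shifted by more than 25 mm (distance of wash_bottle from where it was at the start of the episode above 0.025 m).
It fails at once if the beaker is shifted by more than 25 mm (distance of beaker from where it was at the start of the episode above 0.025 m).
It fails at once if the vial is shifted by more than 25 mm (distance of vial from where it was at the start of the episode above 0.025 m).
It also fails if it takes over 58 s, if anything falls off the work surface, if the arm or the gripper's body presses on something with over 40 N, if the wrist force passes 120 N, or if a joint passes its speed limit or range.

ROBOT

A 6-joint arm with a two-finger parallel gripper is mounted at the origin on the work surface. World frame = base frame: x ahead of the robot, y to its left, z up, the work surface at z = 0. Lengths are in m, angles in rad, forces in N, time in s.
With the tool pointing down it reaches from about 0.275 to 0.875 m from the base axis. Payload 12.5 kg.
Tool frame: the origin (TCP) lies midway between the tips of the shut fingers; the grasp point (between the pads) lies 19 mm behind it; z points along the fingers, x is the direction in which the jaws open and shut, and the axes are right-handed (so a half turn about z gives the same grasp; the last joint's range is limited). The gripper opens to 85 mm and grips with 20 to 120 N. Pads are 22 mm wide; open, the fingers measure 114 mm over their backs; the gripper's body (76 mm by 85 mm) begins 54 mm behind the grasp point. The pads swing forward as they close: fully open they stand 13 mm farther back than shut.
Start: joints at [1.251, 0.351, 1.652, -0, 1.139, -0.085], TCP at [0.128, 0.535, 0.209] pointing down, gripper open.
Joint ranges: [-2.75, 2.75], [-0.79, 2.1], [0.01, 2.65], [-1.57, 4.71], [0.07, 3.14], [-2.87, 2.87]. Speed limits (rad/s): [2.22, 2.22, 2.79, 3.14, 3.14, 3.14].

INTERFACE

Orientations are given as a unit quaternion [x, y, z, w].
In Python, from workcell import bot, get_image, ticket gives the robot as it stands.
- The arm moves only by the tool move_arm, never from a script. Its argument "increments" is a list of rows, each a list of 4 numbers: the shift along the tool's x, y, z in units of 50 mm (1.0 is 50 mm), then the turn about the tool's z in units of 5 degrees (1.0 is 5 degrees). In form: [[dx, dy, dz, twist], ...]. A call has 1 to 8 rows; each row is the pose to reach, as a shift and turn from the pose commanded when the call began, along the tool's axes at that moment; what a row does not reach only later rows make up. A row lasts 1/8 s, in which the tool goes at most 62.5 mm and 10.7 degrees, less where a joint would pass 70% of its speed; a pose out of reach is approached as far as the arm can. A call with a gripper value outside its range is refused whole. "hand" is the finger opening in mm, from 0 to 85.4, set as the call begins (left out, the last holds). The fingers move at their own pace and stop on an object; "grip_force" is the grip in N (left out, the last holds). Time passes only in rows, so rows that repeat a pose let the fingers close. It gives the time, the measured TCP pose, the force and the opening at its end, in the units of the state.
- bot.get_state(): the state, without advancing time (a new reading comes with each control period).
- get_image(name): name is "scene" or "top" or "wrist"; returns a dict with "image" (420x560x3 uint8, red, green, blue), "fx", "fy", "cx", "cy" (pixels), "dist_coeffs" ([k1, k2, p1, p2, k3] as OpenCV has them; the pictures are not rectified), "R" (3x3) and "t" (3): a world point X has camera coordinates R X + t. Camera axes: x right, y down, z forward; pixel columns grow to the right and rows downward; lengths in m; the calibration is good to about 2 mm. A picture is of the moment at which its call begins. There is no depth.
- ticket.hand_in(): hands the job in, once; it reports no verdict.
The state is a dict: "time_s": time; "joint_positions": joint angles; "dq": joint speeds; "effort": joint torques, N m; "ee_pos": TCP position; "ee_rot": TCP orientation; "wrist_force": force on the tool from outside, world axes, zero at the start; "wrist_torque": the same for the moment, N m; "finger_gap": opening from 0.0 (shut) to 1.0 (fully open).
Only numpy, scipy, OpenCV 4.12 (cv2) and the standard library are available. Lean on these libraries where they do the work, as an engineer would, in place of code of your own. Each camera call takes 0.05 s, during which the arm holds its last target. There are 200 camera calls.

## Working session

There is one attempt and no reset: what is moved stays moved. The work goes in short steps, Python scripts to look and compute and a tool call to move; the robot and the scene stay as the last step left them, time stands still between calls to the robot, and variables do not carry over. Pictures are saved under pics/ and viewed, on a budget of 10 in all, crops included, one or two more only if the job needs it, and the job is handed in when it is done.

Besides the shell and the picture viewer there is one more tool, called after "Request:" as name(argument=value, ...), one argument or row to a line, values as JSON. move_arm: Moves the arm, as the interface text tells. Its arguments: {"type":"object","properties":{"increments":{"type":"array"},"hand":{"type":"number"},"grip_force":{"type":"number"}},"required":["increments"]}

```bash
mkdir -p pics; ls; python3 - <<'E'
from workcell import bot,get_image
import cv2,numpy as np
for n in("scene","top"):
    g=get_image(n);cv2.imwrite(f"pics/{n}0.png",g["image"][:,:,::-1])
    R=np.array(g["R"]);t=np.array(g["t"]);print(n,g["fx"],g["cx"],g["cy"],g["dist_coeffs"],-R.T@t,R[2])
s=bot.get_state();print(s["ee_pos"],s["ee_rot"],s["time_s"])
E
```

```text
pics
scene 445.536702026688 280.24064480763093 209.73063567374527 [-0.04885859  0.          0.          0.          0.        ] [1.06452446 0.04063295 0.89892991] [-0.53342055  0.02326813 -0.84553008]
top 383.10772360368657 278.6787497139167 216.29423894065354 [-0.0168669  0.         0.         0.         0.       ] [0.40118645 0.0710485  0.81725434] [ 0.20361661 -0.00127621 -0.97904987]
[0.12784273 0.53462154 0.20883499] [ 7.85076033e-01  6.19399208e-01 -4.14540954e-04  2.67272601e-04] 0.1
```

View pics/top0.png

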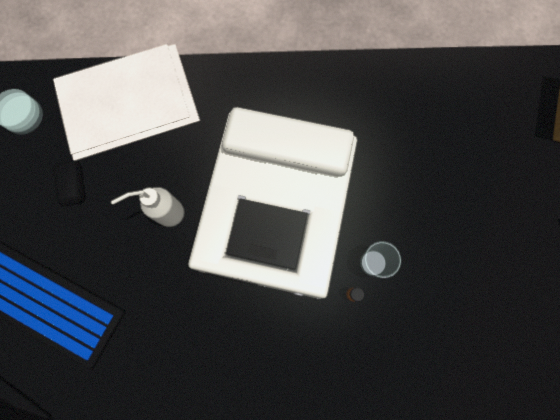

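View pics/scene0.png

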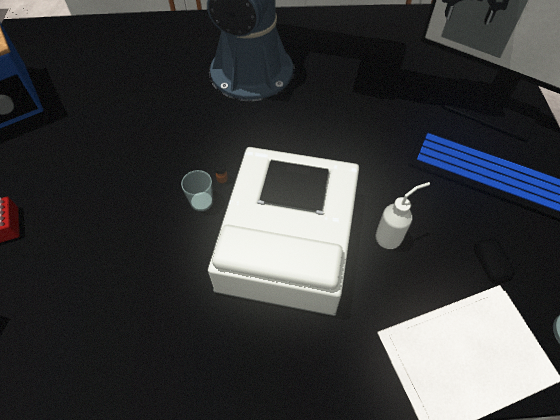

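The top view shows the analyser yawed a few degrees, with the cover corners at about (237,198), (310,208), (299,272) and (225,262). The bottle is at (165,205), the beaker at (380,260) and the vial at (356,295). The scene view has the cover at (295,187).

```bash
cat >h.py <<'E'
import cv2,numpy as np
from workcell import bot,get_image
def px2w(g,uv,z):
    K=np.array([[g["fx"],0,g["cx"]],[0,g["fy"],g["cy"]],[0,0,1.]])
    n=cv2.undistortPoints(np.array(uv,float).reshape(-1,1,2),K,np.array(g["dist_coeffs"],float)).reshape(-1,2)
    R=np.array(g["R"]);C=-R.T@np.array(g["t"]);d=np.c_[n,np.ones(len(n))]@R
    return C+d*((z-C[2])/d[:,2])[:,None]
E
python3 - <<'E'
from h import *
for n,seed in(("top",(265,235)),("scene",(295,187))):
    g=get_image(n);gr=cv2.cvtColor(g["image"],cv2.COLOR_RGB2GRAY)
    m=(gr<110).astype(np.uint8);m=cv2.morphologyEx(m,cv2.MORPH_OPEN,np.ones((7,7)))
    _,l=cv2.connectedComponents(m);c=(l==l[seed[1],seed[0]]).astype(np.uint8)
    k,_=cv2.findContours(c,0,1);k=max(k,key=cv2.contourArea)
    w=px2w(g,k.reshape(-1,2),.131)[:,:2]
    r=cv2.minAreaRect((w*1000).astype(np.float32));print(n,r,cv2.boxPoints(r).round(0).tolist())
g=get_image("top")
print(px2w(g,[(190,267),(327,297)],.118).round(3),px2w(g,[(235,109),(354,133)],.15).round(3))
print("bottle base",px2w(g,[(172,216)],.03),"beaker",px2w(g,[(375,264)],.0),"vial",px2w(g,[(355,296)],.03))
E
```

```text
top ((511.63592529296875, 92.65985107421875), (131.275634765625, 109.76602935791016), 75.86409759521484) [[442.0, 42.0], [549.0, 16.0], [581.0, 143.0], [474.0, 170.0]]
scene ((520.4011840820312, 95.24478149414062), (131.40145874023438, 114.4446792602539), 75.88972473144531) [[449.0, 45.0], [560.0, 18.0], [592.0, 145.0], [481.0, 173.0]]
[[ 0.457  0.234  0.118]
 [ 0.397 -0.012  0.118]] [[ 0.75   0.147  0.15 ]
 [ 0.694 -0.075  0.15 ]]
bottle base [[0.57227045 0.29444443 0.03      ]] beaker [[ 0.46157047 -0.13152849  0.        ]] vial [[ 0.39652777 -0.07877776  0.03      ]]
```

Request:
move_arm(
  increments=[
    [-0.8,1.0,0,0],
    [-1.5,2.0,0,0],
    [-2.3,3.0,0,0],
    [-3.0,3.9,0,0],
    [-3.7,4.8,0,0],
    [-4.4,5.7,0,0],
    [-5.1,6.6,0,0],
    [-5.8,7.5,0,0],
  ],
  hand=0,
)

```text
time_s: 1.25
ee_pos: [0.4261, 0.164, 0.2095]
ee_rot: [0.785, 0.619, 0.0, 0.0]
wrist_force: [0.2, 0.4, 0.5]
finger_gap: 0.002
```

Request:
move_arm(
  increments=[
    [-0.5,0.7,0.1,0],
    [-1.0,1.38,0.4,0],
    [-1.0,1.38,0.6,0],
    [-1.0,1.38,0.6,0],
    [-1.0,1.38,0.6,0],
  ],
)

```text
time_s: 1.88
ee_pos: [0.4803, 0.1017, 0.1797]
ee_rot: [0.785, 0.62, 0.0, 0.0]
wrist_force: [0.1, 0.2, -0.1]
finger_gap: 0.002
```

```bash
python3 - <<'E'
from h import *
g=get_image("wrist");cv2.imwrite("pics/w1.png",g["image"][:,:,::-1])
s=bot.get_state();p=s["ee_pos"];print(p,s["time_s"],s["wrist_force"])
R=np.array(g["R"]);t=np.array(g["t"]);print(-R.T@t,R[2])
d=np.array([.4805,.101,.131])-p;print("tool d", (d[0]*.233+d[1]*.9725)/.05,(d[0]*.9725-d[1]*.233)/.05,-d[2]/.05)
E
```

```text
[0.48043818 0.10169369 0.17984002] 1.925 [-0.07629167 -0.22660905 -1.31549112]
[0.41665966 0.11685256 0.34322694] [ 0.25694343 -0.06128185 -0.96448152]
tool d -0.01320414600709008 0.004434965487186927 0.9768004037145755
```

View pics/w1.png

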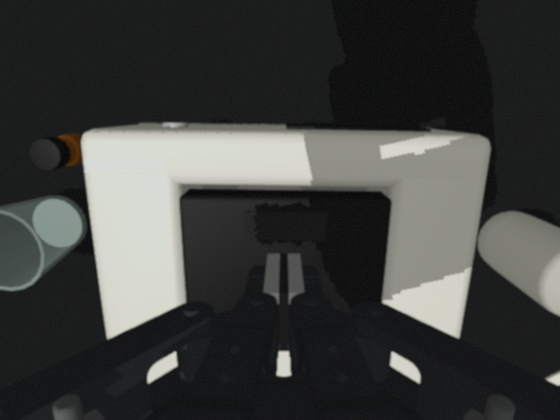

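The wrist view shows the fingertips at (283,255), centred over the cover, which spans columns 183–390. I'll press in slowly.

Request:
move_arm(
  increments=[
    [0,0,0.4,0],
    [0,0,0.8,0],
    [0,0,0.85,0],
    [0,0,0.9,0],
    [0,0,0.94,0],
    [0,0,0.98,0],
    [0,0,1.02,0],
    [0,0,1.05,0],
  ],
)

```text
time_s: 2.92
ee_pos: [0.4807, 0.1009, 0.1267]
ee_rot: [0.785, 0.619, 0.0, 0.0]
wrist_force: [0.0, -0.3, 0.7]
finger_gap: -0.001
```

Request:
move_arm(
  increments=[
    [0,0,0.03,0],
    [0,0,0.06,0],
    [0,0,0.09,0],
    [0,0,0.1,0],
  ],
)

```text
time_s: 3.42
ee_pos: [0.4806, 0.1009, 0.1217]
ee_rot: [0.785, 0.619, -0.0, -0.0]
wrist_force: [0.1, 0.2, -0.3]
finger_gap: -0.002
```

No force at 9 mm below the nominal face, which I didn't expect, so I'll look.

```bash
python3 - <<'E'
from h import *
g=get_image("wrist");a=g["image"][100:340,140:440]
g=get_image("top");b=g["image"][150:320,160:400]
im=np.hstack([cv2.resize(a,(400,320)),cv2.resize(b,(400,320))])
im=np.clip(im.astype(float)*1.5+20,0,255).astype(np.uint8)
cv2.imwrite("pics/c2.png",im[:,:,::-1]);s=bot.get_state();print(s["wrist_force"],s["ee_pos"],s["effort"])
E
```

```text
[ 0.02820585 -0.15222443  0.26826221] [0.48063459 0.10094355 0.12175875] [-2.20381189e-03 -4.62645149e+01 -2.41797620e+01 -2.91187671e-04
 -1.54032873e-02  5.85217464e-06]
```

View pics/c2.png

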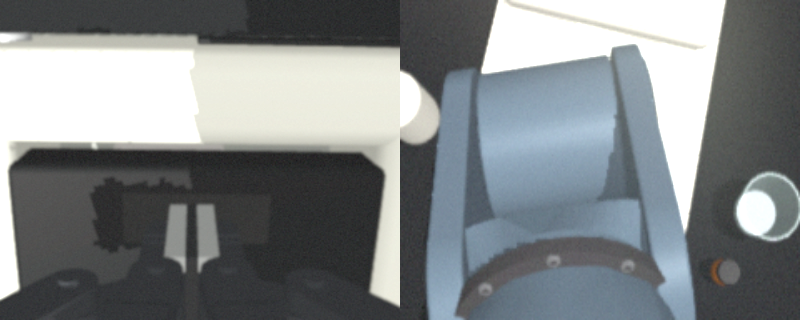

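The crop shows the fingertips over the press plate and the front edge of the cover possibly still raised. I'll carry on slowly and watch the force.

Request:
move_arm(
  increments=[
    [0,0,0.02,0],
    [0,0,0.04,0],
    [0,0,0.04,0],
  ],
)

```text
time_s: 3.9
ee_pos: [0.4806, 0.1009, 0.1197]
ee_rot: [0.785, 0.619, -0.0, -0.0]
wrist_force: [0.1, 0.3, 0.3]
finger_gap: 0.002
```

Request:
move_arm(
  increments=[
    [0,0,0.02,0],
    [0,0,0.04,0],
    [0,0,0.04,0],
  ],
)

```text
time_s: 4.28
ee_pos: [0.4806, 0.1009, 0.1177]
ee_rot: [0.785, 0.619, -0.0, -0.0]
wrist_force: [0.5, -0.3, -0.3]
finger_gap: -0.001
```

Request:
move_arm(
  increments=[
    [0,0,0.02,0],
    [0,0,0.04,0],
    [0,0,0.06,0],
    [0,0,0.06,0],
  ],
)

```text
time_s: 4.78
ee_pos: [0.4806, 0.1009, 0.1147]
ee_rot: [0.785, 0.619, -0.0, -0.0]
wrist_force: [-0.6, 0.1, -0.5]
finger_gap: -0.0
```

```bash
python3 - <<'E'
from h import *
g=get_image("wrist");cv2.imwrite("pics/w3.png",np.clip(g["image"][:,:,::-1].astype(float)*2+25,0,255).astype(np.uint8))
K=np.array([[g["fx"],0,g["cx"]],[0,g["fy"],g["cy"]],[0,0,1.]]);R=np.array(g["R"]);t=np.array(g["t"])
s=bot.get_state();p=s["ee_pos"]
pr=lambda X:cv2.projectPoints(np.array(X,float).reshape(-1,1,3),cv2.Rodrigues(R)[0],t,K,np.array(g["dist_coeffs"],float))[0].reshape(-1,2).round(1).tolist()
ax=np.array([.97,-.2425,0]);ay=np.array([.2425,.97,0]);h=np.array([.568,.0785,.12])
print("tcp",pr(p))
for z in(-.01,0,.011):
  print(z,pr([h-ax*.11+ay*.065+[0,0,z],h-ax*.11-ay*.065+[0,0,z]]))
print("front housing edge",pr([h-ax*.145+ay*.13,h-ax*.145-ay*.13]))
E
```

```text
tcp [[283.4, 252.7]]
-0.01 [[417.5, 211.6], [147.5, 209.2]]
0 [[425.2, 217.4], [139.7, 214.9]]
0.011 [[434.8, 224.6], [129.9, 222.0]]
front housing edge [[577.5, 142.4], [-12.0, 137.1]]
```

View pics/w3.png

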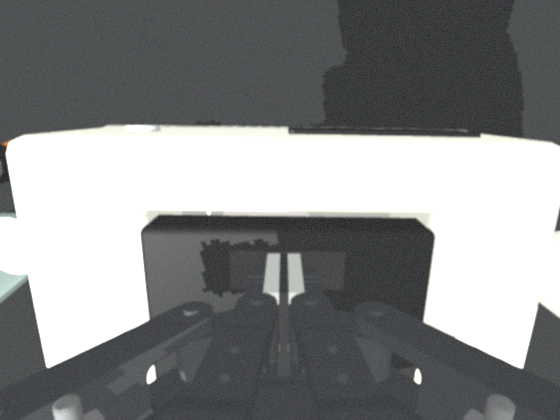

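```bash
python3 - <<'E'
from h import *
g=get_image("wrist");K=np.array([[g["fx"],0,g["cx"]],[0,g["fy"],g["cy"]],[0,0,1.]]);R=np.array(g["R"])
ax=np.array([.97,-.2425,0]);ay=np.array([.2425,.97,0]);h=np.array([.568,.0785,.12])
C1=np.array([.41666,.11685,.34323]);C3=-R.T@np.array(g["t"])
for n,C in((("w1"),C1),("w3",C3)):
  im=cv2.imread(f"pics/{n}.png",0)
  pr=lambda X:cv2.projectPoints(np.array(X,float).reshape(-1,1,3),cv2.Rodrigues(R)[0],-R@C,K,np.array(g["dist_coeffs"],float))[0].reshape(-1,2).round(1).tolist()
  for z in(-.02,-.01,0,.011):print(n,z,pr([h-ax*.11+ay*.065+[0,0,z],h-ax*.11-ay*.065+[0,0,z],h-ax*.07+ay*.065+[0,0,z],h-ax*.07-ay*.065+[0,0,z],]))
  print("housing",pr([h-ax*.145+ay*.13,h-ax*.145-ay*.13,h-ax*.145+ay*.13-[0,0,.01],h-ax*.145-ay*.13-[0,0,.01]]))
  print("col 240",im[180:245,220].tolist())
  for r in(215,235,260,290):
    x=im[r].astype(int);e=np.where(abs(np.diff(x))>40)[0];print(r,e.tolist())
E
```

```text
w1 -0.02 [[377.6, 183.0], [186.3, 181.4], [373.2, 238.6], [189.8, 237.0]]
w1 -0.01 [[381.4, 185.9], [182.4, 184.2], [376.7, 243.5], [186.2, 241.9]]
w1 0 [[385.5, 189.1], [178.2, 187.3], [380.4, 248.8], [182.3, 247.2]]
w1 0.011 [[390.5, 192.9], [173.0, 191.0], [384.9, 255.2], [177.6, 253.5]]
housing [[495.2, 134.1], [69.0, 130.3], [486.5, 133.1], [77.8, 129.4]]
col 240 [195, 190, 183, 166, 133, 101, 84, 78, 68, 45, 19, 13, 14, 17, 16, 17, 14, 25, 33, 37, 43, 46, 45, 47, 47, 45, 47, 48, 48, 44, 46, 49, 47, 44, 46, 48, 45, 48, 43, 44, 45, 44, 46, 45, 46, 43, 44, 44, 42, 44, 44, 46, 44, 44, 43, 45, 42, 45, 41, 43, 43, 43, 42, 43, 41]
215 [88, 89, 180]
235 [90, 91, 92, 181, 387]
260 [94, 95, 183, 384]
290 [98, 99, 185, 382, 467, 468]
w3 -0.02 [[410.5, 206.3], [154.6, 204.0], [402.8, 278.2], [161.0, 276.3]]
w3 -0.01 [[417.4, 211.5], [147.5, 209.1], [408.9, 286.8], [154.7, 284.8]]
w3 0 [[425.2, 217.3], [139.7, 214.8], [415.7, 296.3], [147.8, 294.2]]
w3 0.011 [[434.8, 224.5], [129.9, 221.9], [424.0, 308.0], [139.3, 305.7]]
housing [[577.4, 142.3], [-12.0, 137.0], [561.2, 140.5], [4.3, 135.4]]
col 240 [255, 255, 255, 255, 255, 255, 255, 255, 255, 255, 255, 255, 255, 255, 255, 255, 255, 255, 255, 255, 255, 255, 255, 255, 255, 255, 255, 255, 255, 255, 255, 223, 192, 185, 164, 122, 69, 51, 55, 53, 62, 49, 49, 56, 47, 49, 55, 56, 57, 59, 72, 78, 87, 93, 100, 97, 107, 105, 104, 98, 100, 93, 84, 69, 60]
215 [15, 557, 558]
235 [140, 432, 433, 434]
260 [142, 143, 265, 266, 279, 280, 286, 287, 300, 430, 431]
290 [29, 30, 145, 146, 262, 278, 279, 287, 288, 304, 426, 427]
```

```bash
python3 - <<'E'
from h import *
s=bot.get_state();print(s["wrist_force"],s["wrist_torque"],s["effort"],s["ee_pos"],s["joint_positions"])
E
```

```text
[-0.10608887 -0.74108652 -0.86325259] [-0.02521437  0.03157239  0.00638599] [-2.30349848e-03 -4.65466440e+01 -2.38045353e+01 -3.25772817e-04
 -1.25350260e-03 -3.55026123e-05] [0.48064848 0.10092908 0.11477553] [ 1.12164487e-01  3.73568403e-01  1.88931577e+00 -1.74652286e-05
  8.78731402e-01 -1.22379684e+00]
```

Request:
move_arm(
  increments=[
    [0,0,0.02,0],
    [0,0,0.04,0],
    [0,0,0.06,0],
    [0,0,0.06,0],
  ],
)

```text
time_s: 5.38
ee_pos: [0.4806, 0.1009, 0.1117]
ee_rot: [0.785, 0.619, -0.0, -0.0]
wrist_force: [-0.6, -0.7, 0.2]
finger_gap: -0.001
```

```bash
python3 - <<'E'
from h import *
s=bot.get_state();print(s["wrist_force"],s["effort"],s["ee_pos"])
E
```

```text
[-0.56199219 -0.73674265  0.23102643] [-4.36823320e-04 -4.66452420e+01 -2.36272609e+01 -2.08256597e-04
 -1.85989088e-02 -9.08692748e-07] [0.48060299 0.10092148 0.11170539]
```

Request:
move_arm(
  increments=[
    [0,0,0.03,0],
    [0,0,0.06,0],
    [0,0,0.09,0],
    [0,0,0.09,0],
  ],
)

```text
time_s: 5.88
ee_pos: [0.4805, 0.101, 0.1072]
ee_rot: [0.785, 0.619, -0.0, -0.0]
wrist_force: [-1.6, 0.3, 2.0]
finger_gap: -0.002
```

```bash
python3 - <<'E'
from h import *
s=bot.get_state();print(s["wrist_force"],s["effort"],s["ee_pos"])
g=get_image("wrist");cv2.imwrite("pics/w4.png",np.clip(cv2.resize(g["image"][180:340,130:450,::-1],None,fx=2.4,fy=2.4,interpolation=2).astype(float)*2.5+25,0,255).astype(np.uint8))
E
```

```text
[-1.58436743  0.32538718  2.04597481] [-4.31284765e-01 -4.58826864e+01 -2.35723436e+01 -1.38347377e-01
 -4.23657540e-01  7.56677728e-04] [0.48048227 0.10096502 0.10719123]
```

View pics/w4.png

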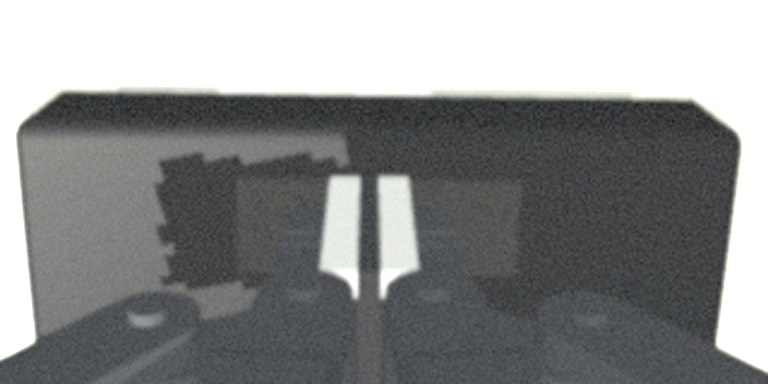

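Contact shows up only now (about 2 N at z=0.107), so the fingertip really ends higher than the reported TCP, or the face is lower. I'll go by force from here.

Request:
move_arm(
  increments=[
    [0,0,0.02,0],
    [0,0,0.04,0],
    [0,0,0.06,0],
    [0,0,0.06,0],
  ],
)

```text
time_s: 6.42
ee_pos: [0.4806, 0.1009, 0.1042]
ee_rot: [0.785, 0.619, -0.0, -0.0]
wrist_force: [-2.0, 1.0, 2.0]
finger_gap: -0.0
```

Request:
move_arm(
  increments=[
    [0,0,0.02,0],
    [0,0,0.04,0],
    [0,0,0.06,0],
    [0,0,0.06,0],
  ],
)

```text
time_s: 6.92
ee_pos: [0.4806, 0.1009, 0.1012]
ee_rot: [0.785, 0.619, -0.0, -0.0]
wrist_force: [-2.3, 1.3, 3.3]
finger_gap: -0.0
```

Request:
move_arm(
  increments=[
    [0,0,0.02,0],
    [0,0,0.04,0],
    [0,0,0.04,0],
  ],
)

```text
time_s: 7.3
ee_pos: [0.4807, 0.101, 0.1002]
ee_rot: [0.785, 0.619, 0.0, 0.0]
wrist_force: [-8.0, -0.4, 17.0]
finger_gap: 0.003
```

Request:
move_arm(
  increments=[
    [0,0,0.02,0],
    [0,0,0.04,0],
    [0,0,0.04,0],
  ],
)

```text
time_s: 7.68
ee_pos: [0.4807, 0.1009, 0.099]
ee_rot: [0.785, 0.619, 0.0, 0.0]
wrist_force: [-12.7, -1.5, 27.9]
finger_gap: 0.003
```

Stop reached (28 N). Release upward and back, out of the cover's sweep.

Request:
move_arm(
  increments=[
    [0,-0.1,-0.6,0],
    [0,-0.6,-1.6,0],
    [0,-1.0,-2.6,0],
    [0,-1.0,-3.4,0],
    [0,-1.0,-3.4,0],
    [0,-1.0,-3.4,0],
    [0,-1.0,-3.4,0],
    [0,-1.0,-3.4,0],
  ],
)

```text
time_s: 8.68
ee_pos: [0.4318, 0.1125, 0.2664]
ee_rot: [0.785, 0.619, -0.001, -0.0]
wrist_force: [0.3, -0.0, 0.6]
finger_gap: -0.002
```

Request:
move_arm(
  increments=[
    [0,0,0,0],
    [0,0,0,0],
    [0,0,0,0],
    [0,0,0,0],
    [0,0,0,0],
    [0,0,0,0],
    [0,0,0,0],
    [0,0,0,0],
  ],
)

```text
time_s: 9.68
ee_pos: [0.432, 0.1126, 0.2673]
ee_rot: [0.785, 0.619, -0.0, 0.0]
wrist_force: [-0.4, 0.4, 0.4]
finger_gap: 0.004
```

```bash
python3 - <<'E'
from h import *
g=get_image("wrist");a=g["image"];b=get_image("scene")["image"][120:330,180:460]
cv2.imwrite("pics/c5.png",np.hstack([a[:,:,::-1][:,60:500],cv2.resize(b,(360,270))[:,:,::-1].repeat(1,0) if 0 else cv2.copyMakeBorder(cv2.resize(b,(360,270)),0,150,0,0,0)[:,:,::-1]]))
np.savez("w5.npz",**{k:np.array(v) for k,v in g.items()});print(bot.get_state()["ee_pos"])
E
```

```text
[0.43201962 0.11256554 0.26729263]
```

View pics/c5.png

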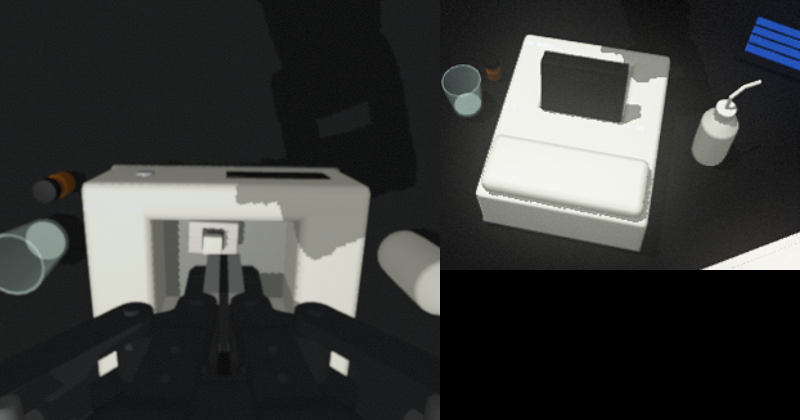

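The cover is open (upright in the scene view) and the white cap shows at wrist pixel (273,243).

```bash
python3 - <<'E'
from h import *
g=dict(np.load("w5.npz"));im=g["image"];gr=cv2.cvtColor(im,cv2.COLOR_RGB2GRAY)
print(gr[228:256:2,254:296:2])
ax=np.array([.97,-.2425]);ay=np.array([.2425,.97]);h=np.array([.568,.0785])
for uv in((272.5,243),(263,237),(282,250)):
  for z in(.09,.109):
    w=px2w(g,[uv],z)[0][:2];d=w-h;print(uv,z,w.round(4),"front",(-d@ax).round(4),"y",(d@ay).round(4))
# mouth sides at z=.12: measured in row 240
for r in(225,245):print(r,np.where(abs(np.diff(gr[r].astype(int)))>25)[0])
print(px2w(g,[(205,219),(358,219)],.12).round(4),px2w(g,[(145,190),(430,190)],.12).round(4))
E
```

```text
[[205 206 206 205 173 129 135 143 141 134 144 164 175 152 171 190 203 203
  202 202 202]
 [204 205 205 204 157  82  81  72  66  63  64  76  74  69  87 142 180 191
  201 201 202]
 [205 205 204 202 147  82  80  63  59  55  57  58  50  49  54 105 151 192
  201 201 200]
 [207 208 207 204 147 100 105 102 100  98  96  96  91  79  62 105 153 196
  200 199 198]
 [201 202 203 201 149 153 162 158 151 145 141 139 136 128  86 111 141 192
  201 201 201]
 [201 201 201 198 157 202 214 212 210 208 208 206 204 196 118 108 137 182
  198 198 197]
 [205 204 204 200 160 210 222 221 221 221 220 219 219 211 129 113 158 194
  198 198 196]
 [203 203 203 199 160 211 221 221 220 219 219 219 219 211 126 120 155 196
  199 199 199]
 [203 203 203 201 163 212 220 220 219 219 219 218 218 210 125 120 147 191
  199 198 197]
 [204 204 204 199 166 214 220 219 219 219 219 218 218 208 122 130 179 198
  201 199 199]
 [201 202 202 195 178 216 219 218 219 218 218 217 217 204 130 161 196 201
  200 200 199]
 [201 200 200 200 201 217 219 218 218 217 217 217 217 202 177 192 199 198
  198 198 196]
 [180 182 184 187 196 214 215 212 212 212 211 211 211 195 188 194 194 193
  194 193 190]
 [145 145 146 147 155 174 172 145 136 137 136 136 134 114 105 111 112 123
  125 124 123]]
(272.5, 243) 0.09 [0.4885 0.0879] front 0.0794 y -0.0102
(272.5, 243) 0.109 [0.4818 0.0901] front 0.0864 y -0.0097
(263, 237) 0.09 [0.4802 0.0803] front 0.0856 y -0.0196
(263, 237) 0.109 [0.4739 0.0829] front 0.0923 y -0.0185
(282, 250) 0.09 [0.4979 0.0953] front 0.0721 y -0.0007
(282, 250) 0.109 [0.4907 0.0971] front 0.0795 y -0.0007
225 [142 143 144 145 248 297 298 425 426]
245 [ 43  44  86 124 125 144 145 146 147 280 281 282 283 296 422 423 424 439]
[[0.4418 0.0383 0.12  ]
 [0.4737 0.171  0.12  ]] [[ 0.4041 -0.0054  0.12  ]
 [ 0.4625  0.2375  0.12  ]]
```

Request:
move_arm(
  increments=[
    [-0.1,0.5,0.1,0],
    [-0.21,1.1,0.4,0],
    [-0.21,1.1,1.2,0],
    [-0.21,1.1,2.0,0],
    [-0.21,1.1,2.5,0],
    [-0.21,1.1,2.84,0],
    [-0.21,1.1,2.84,0],
    [-0.21,1.1,2.84,0],
  ],
)

```text
time_s: 10.78
ee_pos: [0.4835, 0.0896, 0.126]
ee_rot: [0.785, 0.619, 0.0, 0.0]
wrist_force: [0.6, -0.6, -0.8]
finger_gap: -0.001
```

```bash
python3 - <<'E'
from h import *
g=get_image("wrist");cv2.imwrite("pics/w6.png",cv2.resize(g["image"][130:370,120:440,::-1],None,fx=2,fy=2))
s=bot.get_state();print(s["ee_pos"],s["wrist_force"])
E
```

```text
[0.48356317 0.08959079 0.12612851] [ 0.28369185  0.41958583 -1.45344517]
```

View pics/w6.png

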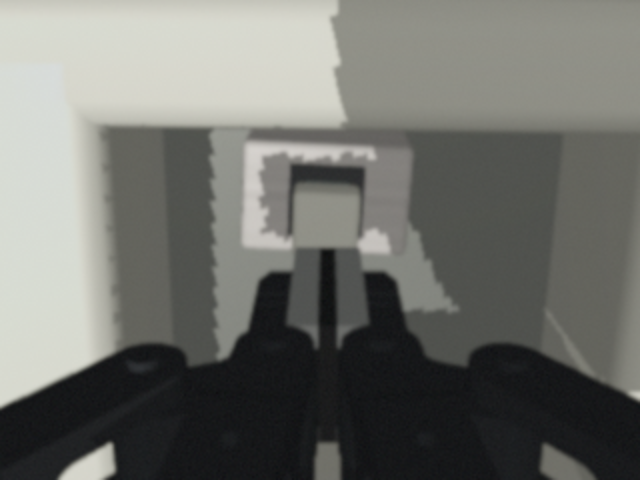

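```bash
python3 - <<'E'
from h import *
g=get_image("wrist");K=np.array([[g["fx"],0,g["cx"]],[0,g["fy"],g["cy"]],[0,0,1.]]);R=np.array(g["R"]);t=np.array(g["t"])
print(g["fx"],-R.T@t)
pr=lambda X:cv2.projectPoints(np.array(X,float).reshape(-1,1,3),cv2.Rodrigues(R)[0],t,K,np.array(g["dist_coeffs"],float))[0].reshape(-1,2)
ax=np.array([.97,-.2425,0]);ay=np.array([.2425,.97,0]);c=np.array([.4831,.0896,0])
cr=lambda X:((pr(X)-[120,130])*2).round(0).tolist()
for z in(.075,.088,.098,.109):print(z,"cap",cr([c+i*ax*.009+j*ay*.009+[0,0,z] for i,j in((-1,-1),(-1,1),(1,-1),(1,1))]))
for z in(.068,.088):
  print("holder",cr([c-ax*.017+ay*.025+[0,0,z],c-ax*.017-ay*.025+[0,0,z],c+ax*.017-ay*.025+[0,0,z]]))
gr=cv2.cvtColor(g["image"],cv2.COLOR_RGB2GRAY)
print(gr[212:262:2,268:300:3])
E
```

```text
364.2534697259536 [0.41975397 0.10486085 0.28958324]
0.075 cap [[297.0, 153.0], [356.0, 154.0], [297.0, 209.0], [355.0, 209.0]]
0.088 cap [[295.0, 164.0], [358.0, 165.0], [295.0, 223.0], [357.0, 224.0]]
0.098 cap [[294.0, 174.0], [359.0, 175.0], [294.0, 236.0], [358.0, 236.0]]
0.109 cap [[292.0, 186.0], [361.0, 187.0], [292.0, 251.0], [360.0, 251.0]]
holder [[407.0, 123.0], [246.0, 122.0], [249.0, 225.0]]
holder [[415.0, 138.0], [239.0, 137.0], [242.0, 248.0]]
[[ 63  70  73  77  80  87  96 101 110 109 109]
 [ 44  44  44  45  47  43  46  45  46  52  52]
 [ 46  47  45  45  47  44  44  45  48  45  47]
 [ 46  45  45  46  45  46  47  47  47  44  47]
 [ 53  64  74  69  65  65  64  57  55  49  48]
 [ 89 104 107 106 103 103  99  98  96  86  70]
 [107 114 114 112 114 114 114 112 112 112 102]
 [127 135 132 133 130 128 126 124 124 122 114]
 [137 144 143 143 143 142 141 141 141 140 134]
 [139 144 145 143 145 145 144 144 145 144 138]
 [140 146 145 144 144 146 145 145 144 144 137]
 [140 143 145 143 145 146 145 143 144 144 136]
 [140 144 144 145 144 144 144 144 143 145 134]
 [142 145 144 144 144 143 143 144 144 143 132]
 [141 144 145 143 144 144 143 143 143 143 129]
 [140 143 144 144 143 144 143 144 143 144 126]
 [141 143 144 144 145 144 144 144 144 143 123]
 [142 143 144 143 144 144 144 143 143 143 120]
 [142 144 143 145 144 143 144 144 143 143 127]
 [142 143 143 144 144 144 144 143 144 142 150]
 [137 138 138 140 139 136 138 139 138 139 156]
 [104  98  96  97  77  73  71  96  97  96 110]
 [ 89  84  81  83  45  14  28  84  84  83  86]
 [ 86  83  84  83  45  20  28  82  82  82  84]
 [ 85  83  82  82  44  20  26  81  83  82  84]]
```

The cap projects exactly as predicted for z=0.109. The tip therefore sits about 22 mm above the reported TCP, and home should be near a reported z of 0.0755.

Request:
move_arm(
  increments=[
    [0,0,0.3,0],
    [0,0,0.55,0],
    [0,0,0.65,0],
    [0,0,0.71,0],
    [0,0,0.77,0],
    [0,0,0.83,0],
    [0,0,0.83,0],
  ],
)

```text
time_s: 11.75
ee_pos: [0.4831, 0.0896, 0.0838]
ee_rot: [0.785, 0.619, 0.0, 0.0]
wrist_force: [0.6, -0.0, 0.1]
finger_gap: 0.001
```

Request:
move_arm(
  increments=[
    [0,0,0.04,0],
    [0,0,0.08,0],
    [0,0,0.1,0],
    [0,0,0.1,0],
  ],
)

```text
time_s: 12.25
ee_pos: [0.4832, 0.0896, 0.0787]
ee_rot: [0.785, 0.619, 0.0, 0.0]
wrist_force: [0.5, -0.5, 1.4]
finger_gap: 0.004
```

Request:
move_arm(
  increments=[
    [0,0,0.04,0],
    [0,0,0.06,0],
    [0,0,0.06,0],
  ],
)

```text
time_s: 12.62
ee_pos: [0.4832, 0.0896, 0.076]
ee_rot: [0.785, 0.619, 0.0, 0.0]
wrist_force: [-1.3, -0.1, 7.1]
finger_gap: -0.002
```

Request:
move_arm(
  increments=[
    [0,0,0.03,0],
    [0,0,0.04,0],
    [0,0,0.04,0],
  ],
)

```text
time_s: 13.0
ee_pos: [0.4833, 0.0896, 0.0757]
ee_rot: [0.785, 0.619, 0.0, 0.0]
wrist_force: [-10.9, -0.7, 32.9]
finger_gap: 0.004
```

It stopped hard at the expected home height. Retract and verify.

Request:
move_arm(
  increments=[
    [0,0,-0.5,0],
    [0,0,-1.5,0],
    [0,0,-2.6,0],
    [0,-0.5,-3.6,0],
    [0,-1.1,-3.8,0],
    [0,-1.1,-3.8,0],
    [0,-1.1,-3.8,0],
  ],
)

```text
time_s: 13.88
ee_pos: [0.4298, 0.1022, 0.2632]
ee_rot: [0.785, 0.619, -0.0, -0.0]
wrist_force: [-0.5, -0.8, -0.8]
finger_gap: 0.001
```

```bash
python3 - <<'E'
from h import *
g=get_image("wrist");cv2.imwrite("pics/w7.png",cv2.resize(g["image"][160:310,160:400,::-1],None,fx=3,fy=3))
K=np.array([[g["fx"],0,g["cx"]],[0,g["fy"],g["cy"]],[0,0,1.]]);R=np.array(g["R"]);t=np.array(g["t"])
pr=lambda X:cv2.projectPoints(np.array(X,float).reshape(-1,1,3),cv2.Rodrigues(R)[0],t,K,np.array(g["dist_coeffs"],float))[0].reshape(-1,2).round(1)
ax=np.array([.97,-.2425,0]);ay=np.array([.2425,.97,0]);c=np.array([.4831,.0896,0])
for z in(.098,.109):print(z,((pr([c+i*ax*.009+j*ay*.009+[0,0,z] for i,j in((-1,-1),(-1,1),(1,-1),(1,1))])-[160,160])*3).tolist())
print(bot.get_state()["ee_pos"])
E
```

```text
0.098 [[342.59999999999997, 218.09999999999997], [399.30000000000007, 218.70000000000002], [342.59999999999997, 271.20000000000005], [398.40000000000003, 271.79999999999995]]
0.109 [[341.69999999999993, 229.5], [400.19999999999993, 230.09999999999997], [341.69999999999993, 284.09999999999997], [399.30000000000007, 284.70000000000005]]
[0.4298923  0.10216778 0.26307309]
```

View pics/w7.png

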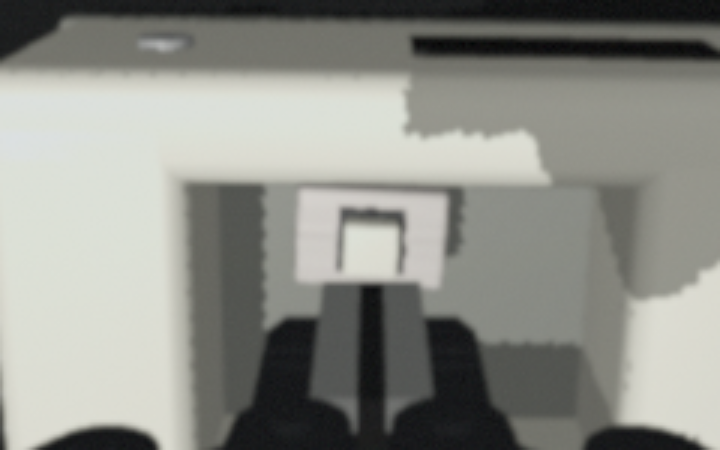

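The cap now fills crop rows 219–275, matching the prediction for z=0.098, so the cuvette is home and the cover is still open. I'll go over and behind the cover.

Request:
move_arm(
  increments=[
    [0.1,0.8,0,0],
    [0.21,1.8,0,0],
    [0.21,2.8,0,0],
    [0.21,3.7,0,0],
    [0.21,3.7,0.6,0],
    [0.21,3.7,1.3,0],
    [0.21,3.7,1.66,0],
    [0.21,3.7,1.66,0],
  ],
)

```text
time_s: 14.92
ee_pos: [0.6116, 0.0693, 0.1794]
ee_rot: [0.785, 0.619, -0.001, -0.001]
wrist_force: [0.9, -0.6, -0.5]
finger_gap: 0.006
```

```bash
python3 - <<'E'
from h import *
s=bot.get_state();p=s["ee_pos"];d=p[:2]-np.array([.568,.0785]);print(p,s["wrist_force"],d@[.97,-.2425],d@[.2425,.97])
b=get_image("scene")["image"][90:330,160:480];cv2.imwrite("pics/s8.png",cv2.resize(b,None,fx=2,fy=2)[:,:,::-1])
E
```

```text
[0.61160023 0.06934017 0.17944548] [ 0.90184636 -0.61875151 -0.5233274 ] 0.04451347686886969 0.0016880214912176623
```

View pics/s8.png

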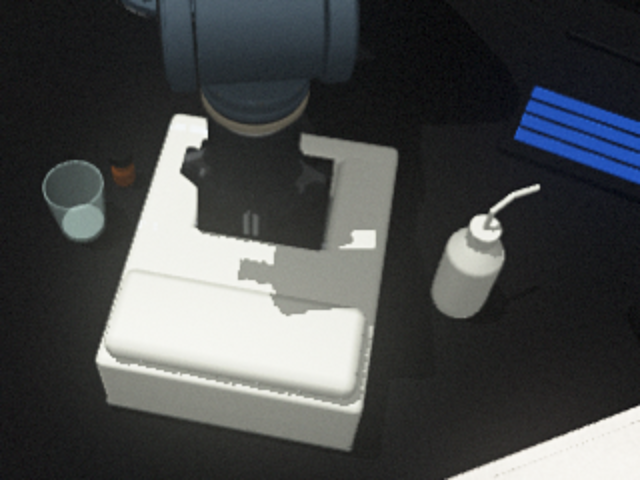

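The fingertips, at (250,222), are behind the open cover. I'll push it forward along its arc.

Request:
move_arm(
  increments=[
    [0,-0.3,-0.05,0],
    [0,-0.6,-0.07,0],
    [0,-0.78,-0.07,0],
    [0,-0.94,-0.06,0],
    [0,-1.1,-0.06,0],
    [0,-1.27,-0.02,0],
    [0,-1.45,0.03,0],
  ],
)

```text
time_s: 15.85
ee_pos: [0.541, 0.0864, 0.1791]
ee_rot: [0.785, 0.619, 0.0, 0.0]
wrist_force: [2.2, -0.2, -0.7]
finger_gap: -0.002
```

Request:
move_arm(
  increments=[
    [0,-0.17,0.06,0],
    [0,-0.34,0.14,0],
    [0,-0.5,0.24,0],
    [0,-0.66,0.36,0],
    [0,-0.79,0.5,0],
    [0,-0.92,0.66,0],
  ],
)

```text
time_s: 16.6
ee_pos: [0.4964, 0.0972, 0.1458]
ee_rot: [0.785, 0.619, 0.0, 0.0]
wrist_force: [2.9, -0.3, 1.0]
finger_gap: -0.001
```

Request:
move_arm(
  increments=[
    [0,-0.1,0.17,0],
    [0,-0.2,0.34,0],
    [0,-0.25,0.48,0],
    [0,-0.3,0.58,0],
    [0,-0.31,0.63,0],
    [0,-0.32,0.67,0],
    [0,-0.32,0.71,0],
    [0,-0.32,0.75,0],
  ],
)

```text
time_s: 17.6
ee_pos: [0.4809, 0.1008, 0.1086]
ee_rot: [0.785, 0.619, -0.0, -0.0]
wrist_force: [-2.1, -0.2, 1.9]
finger_gap: -0.003
```

Request:
move_arm(
  increments=[
    [0,0,0.04,0],
    [0,0,0.08,0],
    [0,0,0.12,0],
    [0,0,0.14,0],
    [0,0,0.16,0],
    [0,0,0.16,0],
  ],
)

```text
time_s: 18.35
ee_pos: [0.4811, 0.1008, 0.1009]
ee_rot: [0.785, 0.619, -0.0, -0.0]
wrist_force: [-4.0, 0.1, 5.1]
finger_gap: 0.001
```

Request:
move_arm(
  increments=[
    [0,0,0.02,0],
    [0,0,0.04,0],
    [0,0,0.05,0],
    [0,0,0.05,0],
  ],
)

```text
time_s: 18.85
ee_pos: [0.4811, 0.1009, 0.0992]
ee_rot: [0.785, 0.619, 0.0, 0.0]
wrist_force: [-9.0, -0.3, 17.2]
finger_gap: -0.002
```

Request:
move_arm(
  increments=[
    [0,0,-0.1,0],
    [0,0,-0.2,0],
    [0,0,-0.3,0],
    [0,0,-0.6,0],
    [0,0,-1.2,0],
    [0,0,-2.2,0],
    [0,-1.0,-3.2,0],
    [0,-1.8,-3.4,0],
  ],
)

```text
time_s: 19.85
ee_pos: [0.3933, 0.122, 0.2712]
ee_rot: [0.785, 0.619, 0.002, 0.001]
wrist_force: [0.1, 0.3, -0.6]
finger_gap: 0.004
```

Request:
move_arm(
  increments=[
    [0,0,0,0],
    [0,0,0,0],
    [0,0,0,0],
    [0,0,0,0],
    [0,0,0,0],
    [0,0,0,0],
    [0,0,0,0],
    [0,0,0,0],
  ],
)

```text
time_s: 20.85
ee_pos: [0.3936, 0.1218, 0.2683]
ee_rot: [0.785, 0.619, -0.0, 0.0]
wrist_force: [0.4, -0.3, -0.6]
finger_gap: 0.003
```

```bash
python3 - <<'E'
from h import *
b=get_image("scene")["image"][120:330,180:460];a=get_image("wrist")["image"]
cv2.imwrite("pics/s9.png",np.hstack([cv2.resize(b,(400,300)),cv2.resize(a,(400,300))])[:,:,::-1])
print(bot.get_state()["ee_pos"],bot.get_state()["wrist_force"])
E
```

```text
[0.39359491 0.12176418 0.26830197] [ 0.02991918 -0.39741593  0.01983609]
```

View pics/s9.png

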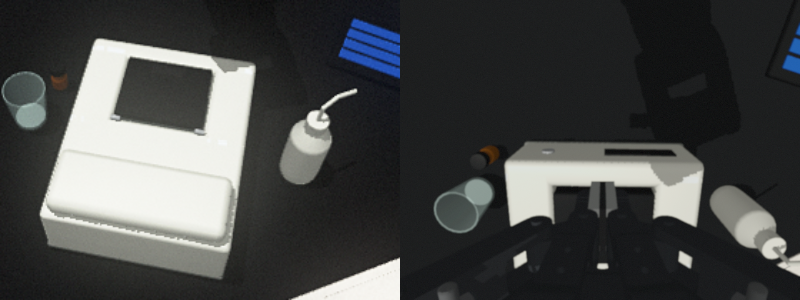

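The scene view shows the cover shut and staying shut 2 s after release. Its corners are near (130,58) and (205,130) in the crop. Bottle, beaker and vial are where they were, and the arm is clear.

```bash
python3 -c "
from workcell import ticket;print(ticket.hand_in())"
```

```text
the job is handed in; nothing more can be done
None
```

The job is handed in at about 21 s of the 58 s allowed; the hand-in gives no verdict, so what follows rests on my own checks.

- **Opening:** I pressed the cover slowly to its stop (28 N at the stop) and it popped open.
- **Cuvette:** I pushed it down until it stopped hard at 33 N. The wrist picture afterwards matched a cap top at 98 mm, which is fully home.
- **Closing:** I pushed the cover over from behind and pressed it to its stop (17 N). About 2 s after release it was still shut in the scene view, with the arm clear. I did not measure its exact angle.
- **Other objects:** The bottle, beaker and vial look unmoved in the last picture; I did not measure this.

**Disagreement found:** The fingers touched about 22 mm lower than the reported TCP height implied. The real fingertips seem to sit about 22 mm above the reported TCP. I went by force and the pictures instead, and the cover stop and the cuvette seat both agreed with that offset.

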